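# Tip the tall cassette down and push it home in the analyser's dock

### The job

Load the tall cassette (the taller of the two, with the round opening): push it over with the fingertips, away from you, so that it lies flat along its own lane of the dock, then push it along the lane, still lying flat, until its leading end is fully home against the stop under the roof. Only push: do not pick it up or carry it. Leave the short cassette standing and do not disturb the jar, the mouse and the brush beside the dock.

Things in the scene. Friction and masses are not known exactly. Their poses are not given: they have to be found in the camera images.
- dock: Grey loading dock fixed to the bench, 360 x 260 mm. Origin at bench level; x runs along the lanes from their open near end to the stop, y left, z up. Two lanes with flat grey plastic floors at z = 13 mm (x -190 to 150 mm), centred at y = +55 and -55 mm, each 68 mm wide between guide rails 8 mm thick (x -170 to 150 mm) whose tops are 10 mm above the lane floor.
- cassette_tall: Tall loose aluminium block, 36 (x) x 60 (y) x 120 mm (z), 0.2 to 0.42 kg, round black opening in each broad face. Origin: centre of its underside. Starts upright in either lane, origin at dock x -98 to -48 mm, its x along the dock's x within 2 degrees. Pushed high on its near face it tips about its far bottom edge; past about 17 degrees it falls by itself and lands short of the roof.
- dock_stop (a point): On the dock's stop face at lane-floor level, midway between the lanes (dock x = 150, y = 0, z = 13 mm); the flat stop face spans both lanes. A white roof covers the last 25 mm before it (dock x 125 to 162 mm): underside 44 mm, top 54 mm above the lane floor.
- tall_edge (a point): Middle of the tall cassette's far bottom edge, the edge it must tip about (its x = +18, z = 0 mm). It is on the lane floor when the cassette stands and again, at its tail, when it lies correctly.
- tall_end (a point): Centre of the tall cassette's top face (120 mm above its underside): its leading end when it lies in the lane. At dock x = 150 mm it is home.
- cassette_short: Short aluminium cassette, 36 x 60 x 85 mm, with a narrow upright black slot in each broad face, standing loose in the other lane, within the same range along it. Origin at the centre of its underside. It must stay standing where it is.
- jar: Closed sample jar, 44 mm across, 65 mm high, standing on the bench 190 to 230 mm to the left of the dock's centre line. Origin at the centre of its underside. Leave alone.
- mouse: White computer mouse, about 100 x 56 x 31 mm, on the bench 190 to 230 mm to the right of the dock's centre line. Origin at the centre of its underside. Leave alone.
- brush: Hand brush lying on the bench 270 to 300 mm to the left of the dock's centre line. Leave alone.
Not all that is in view belongs to the job. What is shaped like the cassette_tall but purple is not meant. What is shaped like the cassette_short but pink is not meant.

How it is judged:
By the outcome, as a careful person would: the job done as asked, in the order asked, and still so for the second after the job is handed in, with the robot touching nothing.
It also fails if it takes over 38 s, if anything falls off the work surface, if the arm or the gripper's body presses on something with over 40 N, if the wrist force passes 120 N, or if a joint passes its speed limit or range.

### The arm

A 6-joint arm with a two-finger parallel gripper is mounted at the origin on the work surface. World frame = base frame: x ahead of the robot, y to its left, z up, the work surface at z = 0. Lengths are in m, angles in degrees, forces in N, time in s.
With the tool pointing down it reaches from about 0.3 to 0.75 m from the base axis. Payload 8.5 kg.
Tool frame: the origin (TCP) lies at the very end of the fingers, on their centre line; the grasp point (between the pads) lies env.pinch_z behind it (env.pinch_z is the distance from the TCP to the grasp point, in m); z points along the fingers, y is the line along which they close (so a half turn about z gives the same grasp; the last joint's range is limited). The gripper opens to 85 mm and grips with 20 to 120 N. Pads are 22 mm wide; open, the fingers measure 114 mm over their backs; the gripper's body (76 mm by 85 mm) begins 54 mm behind the grasp point. The pads swing forward as they close: fully open they stand 13 mm farther back than shut.
Start: joints at [-84.93, 21.807, 74.336, -0, 83.858, -12.336], TCP at [0.165, -0.525, 0.231] pointing down, gripper open.
Joint ranges: [-178.18, 178.18], [-50.72, 133.34], [12.68, 142.11], [-81.47, 261.47], [9.98, 163.14], [-165.26, 165.26]. Speed limits (degrees/s): [136.94, 136.94, 180, 180, 180, 180].

### API

Orientations are given as a 3x3 rotation matrix whose columns are the frame's x, y, z axes.
In Python, from rig import telemetry, get_image, env gives the robot as it stands. The module is installed in compiled form; this text tells all that it offers.
- The arm moves only by the tool apply_moves, never from a script. Its argument "series" is a list of rows, each a list of 7 numbers: the shift along the tool's x, y, z in mm, then the turn, a rotation vector about the tool's x, y, z in degrees, then the opening, from 0 (shut) to 1 (fully open). A call has 1 to 12 rows; each row shifts and turns the commanded pose from where the row before left it, along the tool's axes as they then stand; what a row does not reach is not made up. A row lasts 1/8 s, in which the tool goes at most 62.5 mm and 10.7 degrees, less where a joint would pass 70% of its speed; a pose out of reach is approached as far as the arm can. A call with a gripper value outside its range is refused whole. The fingers move at their own pace and stop on an object; "grip_force" is the grip in N (left out, the last holds). Time passes only in rows, so rows that do not move let the fingers close. It gives the time, the measured TCP pose, the force, the opening and the grip force at its end, in the units of the state.
- telemetry.observe(): the state, without advancing time (a new reading comes with each control period).
- get_image(name): name is "scene" or "top" or "wrist"; returns a dict with "frame" (400x640x3 uint8, red, green, blue), "z_map" (400x640 float32, m along the optical axis (not along the pixel's ray), 0 where there is no reading), "vertical_fov" (degrees; the focal length in pixels is half the picture's height over the tangent of half this angle, whatever the lens; pixels are square), "cx", "cy" (the principal point, pixels), "eye" and "attitude" of the camera in the world; the wrist camera has in their place "mount" (4x4, takes a point from camera to tool coordinates, whose origin is the TCP and whose axes are the flange's). Camera axes: x right, y up, looking along -z (the intrinsics and any distortion apply to the point x, -y, -z); pixel columns grow to the right and rows downward; lengths in m; the calibration is good to about 2 mm. A picture is of the moment at which its call begins: read the wrist's pose just before it.
- env.close_job(): hands the job in; it is judged then, once.
The state is a dict: "time_s": time; "q": joint angles; "qvel": joint speeds; "joint_efforts": joint torques, N m; "position": TCP position; "tool_rot": TCP orientation; "ft_force": force on the tool from outside, world axes, zero at the start; "wrist_torque": the same for the moment, N m; "grip_width": finger opening in m; "gripper_force": force on a finger pad.
Only numpy, scipy, OpenCV 4.12 (cv2) and the standard library are available. Lean on these libraries where they do the work, as an engineer would, in place of code of your own. Each camera call takes 0.05 s, during which the arm holds its last target. There are 200 camera calls.

## Working session

There is one attempt and no reset: what is moved stays moved. The work goes in short steps, Python scripts to look and compute and a tool call to move; the robot and the scene stay as the last step left them, time stands still between calls to the robot, and variables do not carry over. Pictures are saved under pics/ and viewed, at most 10 in all, crops included, and the job is handed in when it is done.

Besides the shell and the picture viewer there is one more tool, called in YAML: its name, and indented under it one key for each argument. apply_moves: Moves the arm, as the interface text tells. Its arguments: {"type":"object","properties":{"series":{"type":"array"},"grip_force":{"type":"number"}},"required":["series"]}

```bash
mkdir -p pics; cat > h.py <<'E'
import numpy as np, cv2
from rig import telemetry, get_image, env
def K(im): return 200/np.tan(np.radians(im["vertical_fov"])/2)
def pose(im,st=None):
    if "eye" in im: return np.array(im["attitude"]).reshape(3,3),np.array(im["eye"])
    M=np.array(im["mount"]); R=np.array(st["tool_rot"]).reshape(3,3); p=np.array(st["position"])
    return R@M[:3,:3], R@M[:3,3]+p
def ray(im,u,v,st=None):
    f=K(im);R,e=pose(im,st); return e,R@np.array([(u-im["cx"])/f,-(v-im["cy"])/f,-1.])
def onz(im,u,v,z,st=None):
    e,d=ray(im,u,v,st); return e+d*(z-e[2])/d[2]
def dep(im,u,v,st=None):
    e,d=ray(im,u,v,st); return e+d*im["z_map"][int(v),int(u)]
def cloud(im,st=None):
    f=K(im);R,e=pose(im,st);v,u=np.mgrid[0:400,0:640]
    d=np.stack([(u-im["cx"])/f,-(v-im["cy"])/f,-np.ones(u.shape)],-1)*im["z_map"][...,None]
    return d@R.T+e
def save(im,n): cv2.imwrite("pics/"+n,im["frame"][:,:,::-1])
E
python3 - <<'E'
from h import *
s=telemetry.observe(); print(s, env.pinch_z)
for n in("scene","top"):
    im=get_image(n); save(im,n+"0.png"); print(n,{k:v for k,v in im.items() if k not in("frame","z_map")}); np.save(n+".npy",im,allow_pickle=True)
E
```

```text
{'time_s': 0.0, 'q': array([-8.49281484e+01,  2.18404488e+01,  7.43853361e+01,  1.21633258e-03,
        8.38561691e+01, -1.23358311e+01]), 'qvel': array([ 0.01144976, -0.04262536, -0.05138697, -0.13408224, -0.07247838,
       -0.04308693]), 'joint_efforts': array([-2.67653355e-03, -4.48464882e+01, -2.31281340e+01, -3.63624422e-04,
        4.70924046e-03,  1.54285704e-07]), 'position': array([ 0.16451938, -0.52451576,  0.23071341]), 'tool_rot': array([[ 9.54200923e-01,  2.99166487e-01, -1.05427056e-04],
       [ 2.99166327e-01, -9.54199913e-01,  1.42663219e-03],
       [ 3.26202051e-04, -1.39283397e-03, -9.99998977e-01]]), 'ft_force': array([ 0.45712151, -0.80293511, -0.52893916]), 'wrist_torque': array([-0.03579204, -0.00033948, -0.03227307]), 'gripper_force': 0.0, 'grip_width': 0.08499914772290346} 0.0187
scene {'vertical_fov': 56.76440059486926, 'cx': 317.9869091335104, 'cy': 196.23395873034292, 'eye': array([ 1.14415239, -0.25559556,  0.94648761]), 'attitude': array([[ 0.54205494, -0.66311583,  0.51619168],
       [ 0.84033088,  0.43103577, -0.3287129 ],
       [-0.00452235,  0.61195226,  0.79088177]])}
top {'vertical_fov': 53.0729945391161, 'cx': 312.5707005558371, 'cy': 195.65783490670205, 'eye': array([0.42622639, 0.0903046 , 1.14994937]), 'attitude': array([[ 0.01030074,  0.99188301, -0.1267359 ],
       [-0.99989558,  0.00893254, -0.0113593 ],
       [-0.01013502,  0.12683967,  0.99187145]])}
```

View pics/scene0.png

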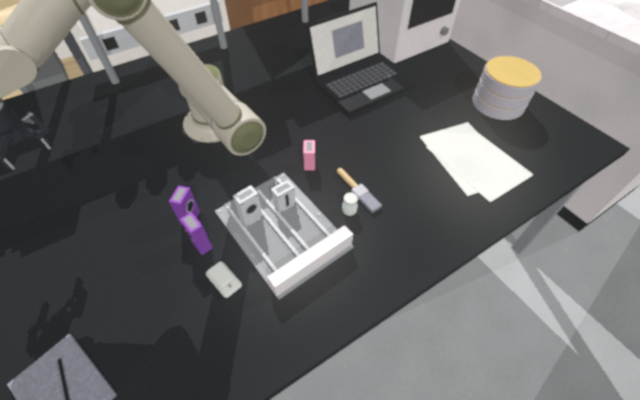

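View pics/top0.png

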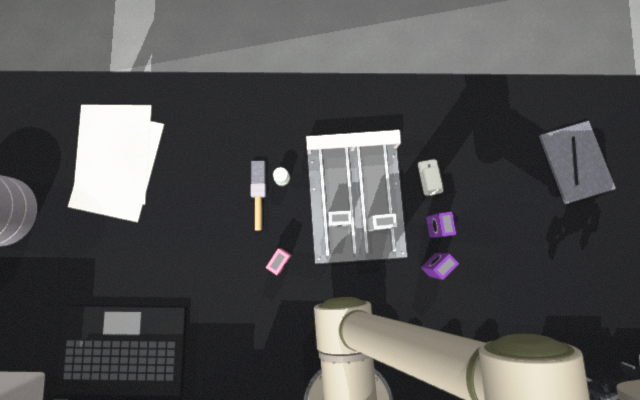

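Candidates: a grey cassette in the right lane at scene (248,205) / top (384,222), which has a round opening; a grey one in the left lane at scene (284,195) / top (340,218), which has a slot; purple look-alikes at scene (184,200) and (197,232); and a pink one at scene (309,155). I choose the grey one in the right lane. Next I measure it and check it in a close crop.

```bash
python3 - <<'E'
from h import *
ims={n:np.load(n+".npy",allow_pickle=True).item() for n in("scene","top")}
c=cv2.resize(ims["scene"]["frame"][160:300,170:370],None,fx=4,fy=4,interpolation=3)[:,:,::-1]; cv2.imwrite("pics/crop.png",c[:560])
for n,im in ims.items():
    P=cloud(im); box=(P[...,0]>.25)&(P[...,0]<.75)&(abs(P[...,1]-.03)<.2)
    hsv=cv2.cvtColor(im["frame"],cv2.COLOR_RGB2HSV); grey=hsv[...,1]<40
    for nm,lo,hi in(("roof",.060,.073),("short",.092,.104),("tall",.126,.14),("floor",.009,.017)):
        m=(box&grey&(P[...,2]>lo)&(P[...,2]<hi)).astype(np.uint8)
        k,l,s,ce=cv2.connectedComponentsWithStats(m)
        for i in range(1,k):
            if s[i,4]<60: continue
            q=P[l==i]; r=cv2.minAreaRect(q[:,:2].astype(np.float32)*1000)
            print(n,nm,s[i,4],ce[i].round(),"z",np.median(q[:,2]).round(4),"rect",np.round(r[0],1),np.round(r[1],1),round(r[2],1))
E
```

```text
scene roof 116 [350. 198.] z 0.0637 rect [625.6 188. ] [38.1 38.5] 33.1
scene roof 1227 [309. 256.] z 0.0656 rect [724.6 -12.6] [ 39.  259.6] 4.4
scene short 207 [282. 188.] z 0.0964 rect [506.   24.8] [36.5 59.7] 3.2
scene short 63 [247. 206.] z 0.0981 rect [508.5 -90.4] [66.5 26.6] 69.2
scene tall 238 [245. 195.] z 0.1316 rect [496.1 -85.6] [39.3 59.6] 9.5
scene floor 1262 [293. 216.] z 0.0118 rect [530.8  18. ] [125.  295.4] 86.4
scene floor 513 [242. 234.] z 0.0104 rect [ 541.2 -139.5] [ 64.3 291.4] 87.7
scene floor 160 [280. 225.] z 0.0105 rect [556.6 -23.4] [149.9  24.5] 4.3
scene floor 60 [320. 217.] z 0.0102 rect [604.2  93.5] [63.5 23.6] 4.6
scene floor 1171 [270. 242.] z 0.012 rect [584.7 -77.4] [203.   67.6] 4.3
scene floor 115 [326. 262.] z 0.0113 rect [743.6  20.7] [ 10.6 189.1] 4.4
top roof 1257 [353. 139.] z 0.0668 rect [723.5  -7.8] [ 38.2 260. ] 4.6
top roof 162 [280. 174.] z 0.0651 rect [623.9 193.4] [37.  38.3] 61.3
top short 312 [340. 217.] z 0.0979 rect [503.7  30.5] [37.3 59.9] 3.9
top tall 341 [384. 221.] z 0.1329 rect [493.5 -80.6] [36.4 60. ] 6.5
top floor 5306 [361. 209.] z 0.012 rect [554.2 -20.8] [326.7 259.3] 4.4
top floor 1407 [335. 180.] z 0.0129 rect [613.   38.5] [199.9  68. ] 4.5
```

View pics/crop.png

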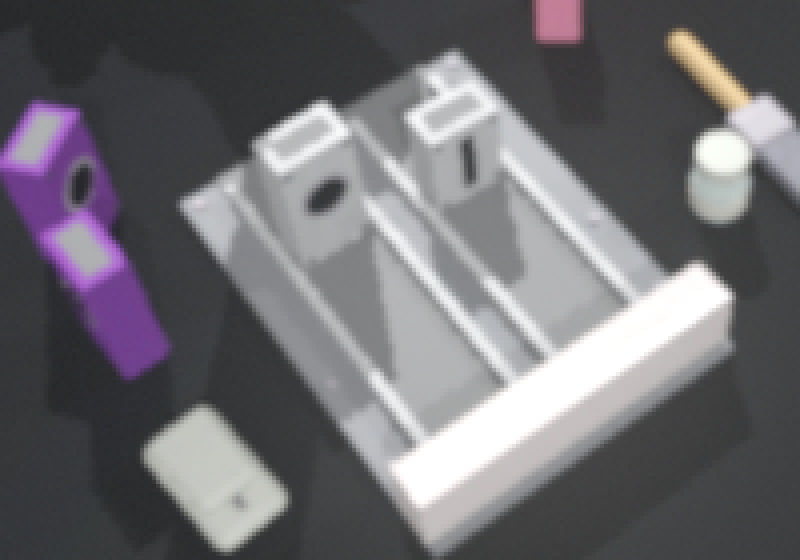

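The crop shows the round opening on the grey cassette in the right lane at about (325,195) and the slot on the short one at (468,160), so the choice holds. In the dock frame the tall cassette is at about (-91,-55), and its measured top height, 132 mm, fits. Moving behind it now.

apply_moves:
  series:
    - [0, 0, 0, 0, 0, 6.5, 0.25]
    - [0, 0, 0, 0, 0, 6.5, 0.25]
    - [30, -41.5, 0, 0, 0, 0, 0.25]
    - [30, -41.5, 0, 0, 0, 0, 0.25]
    - [30, -41.5, 0, 0, 0, 0, 0.25]
    - [30, -41.5, 0, 0, 0, 0, 0.25]
    - [30, -41.5, 0, 0, 0, 0, 0.25]
    - [30, -41.5, 0, 0, 0, 0, 0.25]
    - [30, -41.5, 0, 0, 0, 0, 0.25]
    - [30, -41.5, 0, 0, 0, 0, 0.25]
    - [30, -41.5, 0, 0, 0, 0, 0.25]
    - [30, -41.5, 0, 0, 0, 0, 0.25]

```text
time_s: 1.6
position: [0.4323, -0.0864, 0.2312]
tool_rot: [[0.997, 0.077, -0.0], [0.077, -0.997, 0.0], [-0.0, -0.0, -1.0]]
ft_force: [0.7, -0.9, -1.0]
grip_width: 0.0208
gripper_force: 0.0
```

```bash
cat > w.py <<'E'
from h import *
import sys
s=telemetry.observe(); im=get_image("wrist"); save(im,sys.argv[1])
R=np.array(s["tool_rot"]).reshape(3,3);p=np.array(s["position"])
print("tcp",p.round(4),"yaw",np.degrees(np.arctan2(R[1,0],R[0,0])).round(2),"w",s["grip_width"],"f",s["ft_force"].round(1),"t",s["time_s"])
print(np.round(im["mount"],3).tolist(),im["vertical_fov"])
P=cloud(im,s); g=(cv2.cvtColor(im["frame"],cv2.COLOR_RGB2HSV)[...,1]<40)&(im["z_map"]>0.1)
for nm,lo,hi in(("roof",.060,.073),("short",.092,.104),("tall",.126,.14),("floor",.010,.017),("railtop",.02,.027),("lying",.044,.054)):
    m=(g&(P[...,2]>lo)&(P[...,2]<hi)).astype(np.uint8)
    k,l,st,ce=cv2.connectedComponentsWithStats(m)
    for i in range(1,k):
        if st[i,4]<300: continue
        q=P[l==i]; r=cv2.minAreaRect(q[:,:2].astype(np.float32)*1000)
        print(nm,st[i,4],ce[i].round(),"z",np.median(q[:,2]).round(4),"rect",np.round(r[0],1),np.round(r[1],1),round(r[2],1))
E
python3 w.py w1.png
```

```text
tcp [ 0.4323 -0.0864  0.2312] yaw 4.4 w 0.0208206075258744 f [ 0.7 -0.9 -1. ] t 1.6
[[-0.0, 0.959, 0.282, 0.072], [1.0, -0.0, 0.001, 0.0], [0.001, 0.282, -0.959, -0.143], [0.0, 0.0, 0.0, 1.0]] 68.67735158462926
short 2840 [197. 104.] z 0.0982 rect [505.5  28.5] [36.4 60.2] 3.1
tall 3425 [319. 126.] z 0.1332 rect [494.9 -82.3] [37.2 59.5] 6.2
floor 1014 [167.  41.] z 0.0106 rect [568.7  94. ] [82.4 27.2] 4.4
floor 18430 [261. 117.] z 0.0127 rect [505.6 -27.1] [226.8 258.3] 4.4
floor 6366 [319.  51.] z 0.013 rect [569.6 -76.9] [106.4  68.3] 4.6
floor 677 [457.  37.] z 0.015 rect [ 597.1 -228.7] [74.9 39.1] 56.6
railtop 675 [182.  40.] z 0.0229 rect [568.1  71. ] [80.2  8.9] 4.8
railtop 1396 [256.  91.] z 0.023 rect [512.9  -9.2] [201.9   8.5] 4.5
railtop 779 [284.  51.] z 0.0229 rect [564.8 -39.1] [103.3   8.3] 4.6
railtop 773 [354.  50.] z 0.0228 rect [ 571.1 -114.8] [102.    8.3] 4.6
railtop 475 [196. 156.] z 0.0231 rect [443.6  61.4] [76.7  8.8] 4.8
```

View pics/w1.png

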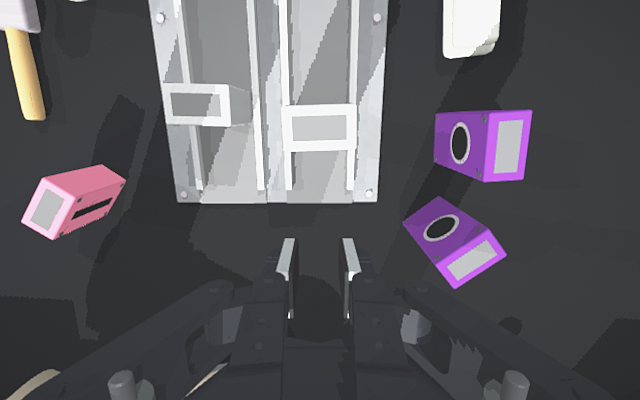

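The picture shows the tall cassette's top at (319,127), centred in front of the fingers with the right lane beyond it. The measurements agree with the given sizes. Lowering to 100 mm above the lane floor, then pushing.

apply_moves:
  series:
    - [0, 1, 24, 0, 0, 0, 0.25]
    - [0, 0, 24, 0, 0, 0, 0.25]
    - [0, 0, 24, 0, 0, 0, 0.25]
    - [0, 0, 24, 0, 0, 0, 0.25]
    - [0, 0, 22, 0, 0, 0, 0.25]
    - [8, 0, 0, 0, 0, 0, 0.25]
    - [8, 0, 0, 0, 0, 0, 0.25]
    - [6, 0, 0, 0, 0, 0, 0.25]
    - [4, 0, 0, 0, 0, 0, 0.25]
    - [4, 0, 0, 0, 0, 0, 0.25]
    - [4, 0, 0, 0, 0, 0, 0.25]
    - [4, 0, 0, 0, 0, 0, 0.25]

```text
time_s: 3.15
position: [0.4698, -0.086, 0.1134]
tool_rot: [[0.997, 0.077, -0.0], [0.077, -0.997, 0.0], [-0.0, -0.0, -1.0]]
ft_force: [0.3, 0.0, 0.1]
grip_width: 0.021
gripper_force: 0.4
```

```bash
python3 w.py w2.png | grep -E "tcp|tall|short"
```

```text
tcp [ 0.4698 -0.086   0.1134] yaw 4.41 w 0.020985775474598647 f [0.3 0.  0.1] t 3.15
short 7399 [116. 166.] z 0.0983 rect [505.2  28.6] [37.  61.1] 3.5
short 335 [313. 162.] z 0.0988 rect [517.2 -80.6] [ 1.4 56.8] 6.0
tall 11451 [314. 212.] z 0.134 rect [489.3 -83. ] [60.2 60.2] 6.1
```

apply_moves:
  series:
    - [4, 0, 0, 0, 0, 0, 0.25]
    - [4, 0, 0, 0, 0, 0, 0.25]
    - [4, 0, 0, 0, 0, 0, 0.25]
    - [4, 0, 0, 0, 0, 0, 0.25]

```text
time_s: 3.7
position: [0.486, -0.0848, 0.1133]
tool_rot: [[0.997, 0.077, 0.0], [0.077, -0.997, -0.0], [0.0, 0.0, -1.0]]
ft_force: [-0.3, 0.3, 0.0]
grip_width: 0.0214
gripper_force: 0.1
```

```bash
python3 w.py w3.png | grep -E "tcp|tall|short"
```

```text
tcp [ 0.486  -0.0848  0.1133] yaw 4.41 w 0.02137435100140169 f [-0.3  0.3  0. ] t 3.7
short 6892 [121. 195.] z 0.0983 rect [505.4  28.4] [36.9 60.9] 3.2
tall 11832 [313. 209.] z 0.1343 rect [506.7 -81.2] [62.  60.1] 6.0
```

View pics/w3.png

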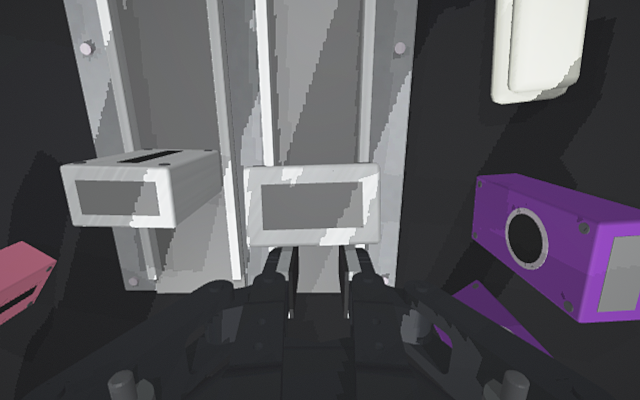

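The top, at (312,205), is now tilting with the fingers on its near face, and it looks square. Carrying on until it falls.

apply_moves:
  series:
    - [4, 0, 0, 0, 0, 0, 0.25]
    - [4, 0, 0, 0, 0, 0, 0.25]
    - [4, 0, 0, 0, 0, 0, 0.25]
    - [4, 0, 0, 0, 0, 0, 0.25]
    - [4, 0, 0, 0, 0, 0, 0.25]
    - [4, 0, 0, 0, 0, 0, 0.25]
    - [0, 0, 0, 0, 0, 0, 0.25]
    - [0, 0, 0, 0, 0, 0, 0.25]
    - [0, 0, 0, 0, 0, 0, 0.25]
    - [0, 0, 0, 0, 0, 0, 0.25]

```text
time_s: 5.0
position: [0.5095, -0.083, 0.1133]
tool_rot: [[0.997, 0.077, -0.0], [0.077, -0.997, 0.0], [-0.0, -0.0, -1.0]]
ft_force: [0.1, -0.1, 0.9]
grip_width: 0.0212
gripper_force: 0.0
```

```bash
python3 w.py w4.png | grep -vE "floor"; python3 -c "
from h import *
im=get_image('top');P=cloud(im)
m=(P[...,2]>.042)&(P[...,2]<.056)&(P[...,0]>.4)&(P[...,0]<.72)&(abs(P[...,1]+.08)<.07)
print(m.sum());r=cv2.minAreaRect(P[m][:,:2].astype(np.float32)*1000);print(r)"
```

```text
tcp [ 0.5095 -0.083   0.1133] yaw 4.4 w 0.021197449150811693 f [ 0.1 -0.1  0.9] t 5.0
[[-0.0, 0.959, 0.282, 0.072], [1.0, -0.0, 0.001, 0.0], [0.001, 0.282, -0.959, -0.143], [0.0, 0.0, 0.0, 1.0]] 68.67735158462926
roof 825 [174. 204.] z 0.0668 rect [518.7  21.2] [67.5 30. ] 61.8
roof 627 [514. 265.] z 0.0668 rect [ 487.8 -226.4] [42.5  2.6] 8.1
short 6258 [129. 233.] z 0.0983 rect [505.5  28.6] [37.  61.8] 3.5
tall 465 [284. 259.] z 0.1333 rect [511.4 -71.1] [22.9 13.8] 41.2
tall 483 [353. 259.] z 0.1336 rect [ 512.3 -100.7] [22.4 13.9] 4.1
railtop 2306 [119.  88.] z 0.0229 rect [581.9  72.2] [130.    9.9] 4.7
railtop 3143 [224. 137.] z 0.023 rect [539.3  -7.1] [227.1   8.9] 4.6
railtop 1971 [266. 127.] z 0.0231 rect [559.9 -39.5] [190.4   8.5] 4.6
railtop 2632 [365. 119.] z 0.023 rect [ 567.1 -115.1] [187.5   8.4] 4.6
railtop 843 [516.  66.] z 0.0245 rect [ 625.3 -226.7] [79.9 33.2] 14.1
railtop 394 [154. 282.] z 0.0233 rect [424.8  59.5] [39.5  9.4] 5.3
lying 15848 [312. 111.] z 0.0492 rect [576.8 -73.8] [120.3  60.2] 6.0
lying 495 [186. 197.] z 0.049 rect [518.9  21.6] [67.7 29.3] 63.0
342
((624.5369873046875, -82.16085052490234), (174.6505889892578, 124.23948669433594), 5.421205997467041)
```

View pics/w4.png

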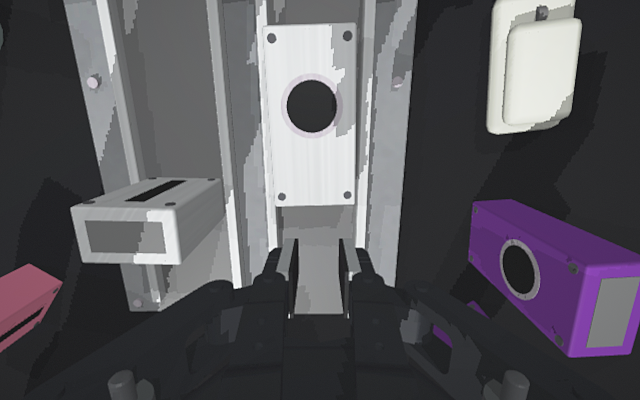

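The cassette lies flat in its lane: top face at (312,111), tail at pixel row 205, measured 120 x 60 mm at z 49 mm and about 1.6° off the lane. Backing off, lowering and pushing on its tail.

apply_moves:
  series:
    - [-15, -1.5, 0, 0, 0, 0, 0.25]
    - [-12, 0, 0, 0, 0, 0, 0.25]
    - [0, 0, 22, 0, 0, 0, 0.25]
    - [0, 0, 22, 0, 0, 0, 0.25]
    - [0, 0, 22, 0, 0, 0, 0.25]
    - [0, 0, 20, 0, 0, 0, 0.25]
    - [6, 0, 0, 0, 0, 0, 0.25]
    - [6, 0, 0, 0, 0, 0, 0.25]
    - [6, 0, 0, 0, 0, 0, 0.25]
    - [6, 0, 0, 0, 0, 0, 0.25]
    - [6, 0, 0, 0, 0, 0, 0.25]
    - [6, 0, 0, 0, 0, 0, 0.25]

```text
time_s: 6.6
position: [0.5185, -0.0807, 0.0274]
tool_rot: [[0.997, 0.077, -0.001], [0.077, -0.997, 0.0], [-0.001, -0.0, -1.0]]
ft_force: [-4.5, 0.1, 3.3]
grip_width: 0.0213
gripper_force: 2.2
```

```bash
python3 w.py w5.png | grep -E "tcp|lying|short"
```

```text
tcp [ 0.5185 -0.0807  0.0274] yaw 4.41 w 0.021321089769849 f [-4.5  0.1  3.3] t 6.6
lying 37601 [315. 123.] z 0.0493 rect [569.5 -75.7] [122.6  60.4] 4.4
lying 2155 [106. 264.] z 0.0493 rect [519.2  21.4] [68.1 30.3] 63.0
lying 306 [606. 354.] z 0.0522 rect [ 488.2 -226.6] [25.4  2.9] 8.9
```

The push works: about 4.5 N, and the yaw is now 4.4°, in line with the lane.

apply_moves:
  series:
    - [6, 0, 0, 0, 0, 0, 0.25]
    - [6, 0, 0, 0, 0, 0, 0.25]
    - [6, 0, 0, 0, 0, 0, 0.25]
    - [6, 0, 0, 0, 0, 0, 0.25]
    - [6, 0, 0, 0, 0, 0, 0.25]
    - [6, 0, 0, 0, 0, 0, 0.25]
    - [6, 0, 0, 0, 0, 0, 0.25]
    - [6, 0, 0, 0, 0, 0, 0.25]
    - [6, 0, 0, 0, 0, 0, 0.25]
    - [6, 0, 0, 0, 0, 0, 0.25]
    - [6, 0, 0, 0, 0, 0, 0.25]

```text
time_s: 8.02
position: [0.5847, -0.0757, 0.0273]
tool_rot: [[0.997, 0.077, -0.0], [0.077, -0.997, 0.0], [-0.0, -0.0, -1.0]]
ft_force: [-2.7, 0.1, -1.4]
grip_width: 0.0215
gripper_force: 1.0
```

```bash
python3 w.py w6.png | grep -E "tcp|lying|short|roof"
```

```text
tcp [ 0.5847 -0.0757  0.0273] yaw 4.41 w 0.021503086632846082 f [-2.7  0.1 -1.4] t 8.025
roof 662 [284. 284.] z 0.0654 rect [587.7 -62.7] [27.3 12.2] 33.5
roof 666 [354. 284.] z 0.0653 rect [589.6 -88.9] [12.2 26.5] 67.1
lying 37620 [315. 123.] z 0.0493 rect [635.9 -70.7] [122.4  60.5] 4.4
```

View pics/w6.png

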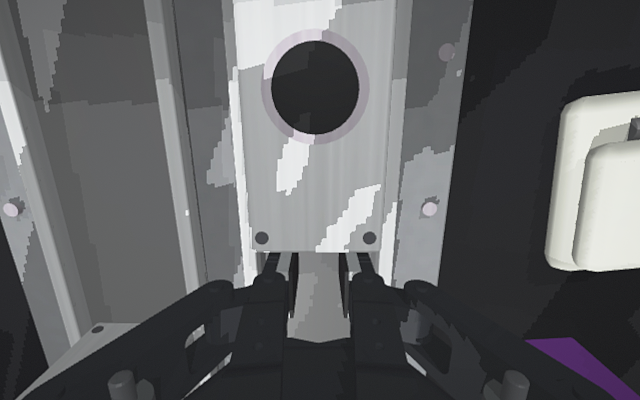

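The cassette lies straight between the rails, tail at row 250 against both fingers. About 19 mm remain, so I push slowly and watch the force.

apply_moves:
  series:
    - [4, 0, 0, 0, 0, 0, 0.25]
    - [4, 0, 0, 0, 0, 0, 0.25]
    - [4, 0, 0, 0, 0, 0, 0.25]
    - [2, 0, 0, 0, 0, 0, 0.25]
    - [2, 0, 0, 0, 0, 0, 0.25]

```text
time_s: 8.7
position: [0.6003, -0.0745, 0.0274]
tool_rot: [[0.997, 0.077, -0.0], [0.077, -0.997, -0.0], [-0.0, -0.0, -1.0]]
ft_force: [-2.2, 0.1, 1.5]
grip_width: 0.0217
gripper_force: 1.5
```

apply_moves:
  series:
    - [1.5, 0, 0, 0, 0, 0, 0.25]
    - [1.5, 0, 0, 0, 0, 0, 0.25]

```text
time_s: 8.95
position: [0.6033, -0.0743, 0.0274]
tool_rot: [[0.997, 0.077, -0.0], [0.077, -0.997, 0.0], [-0.0, -0.0, -1.0]]
ft_force: [-2.5, -0.3, 1.7]
grip_width: 0.0217
gripper_force: 1.6
```

apply_moves:
  series:
    - [1, 0, 0, 0, 0, 0, 0.25]
    - [1, 0, 0, 0, 0, 0, 0.25]

```text
time_s: 9.2
position: [0.6043, -0.0742, 0.0273]
tool_rot: [[0.997, 0.077, -0.002], [0.077, -0.997, -0.0], [-0.002, -0.0, -1.0]]
ft_force: [-10.8, -2.1, 6.0]
grip_width: 0.0213
gripper_force: 5.2
```

apply_moves:
  series:
    - [1, 0, 0, 0, 0, 0, 0.25]

```text
time_s: 9.32
position: [0.6043, -0.0742, 0.0274]
tool_rot: [[0.997, 0.077, -0.005], [0.077, -0.997, -0.0], [-0.005, -0.0, -1.0]]
ft_force: [-15.5, -1.9, 9.8]
grip_width: 0.0216
gripper_force: 7.8
```

The force rose and the arm stopped at x 0.604, where the stop was predicted. One small final press, then retreat and check.

apply_moves:
  series:
    - [0.5, 0, 0, 0, 0, 0, 0.25]
    - [0, 0, 0, 0, 0, 0, 0.25]
    - [-4, 0, 0, 0, 0, 0, 0.25]
    - [-12, 0, 0, 0, 0, 0, 0.25]
    - [-12, 0, 0, 0, 0, 0, 0.25]
    - [-12, 0, -10, 0, 0, 0, 0.25]
    - [-5, 0, -30, 0, 0, 0, 0.25]
    - [0, 0, -35, 0, 0, 0, 0.25]
    - [0, 0, -35, 0, 0, 0, 0.25]
    - [0, 0, -35, 0, 0, 0, 0.25]
    - [0, 0, 0, 0, 0, 0, 0.25]

```text
time_s: 10.7
position: [0.5624, -0.0778, 0.1756]
tool_rot: [[0.997, 0.077, 0.006], [0.077, -0.997, -0.002], [0.006, 0.003, -1.0]]
ft_force: [0.2, 0.4, -0.9]
grip_width: 0.0217
gripper_force: 0.0
```

```bash
python3 w.py w7.png | grep -E "tcp|lying|short|roof"; python3 -c "
from h import *
im=get_image('scene');save(im,'s2.png')
cv2.imwrite('pics/s2c.png',cv2.resize(im['frame'][160:300,170:370,::-1],None,fx=4,fy=4,interpolation=3))"
```

```text
tcp [ 0.5624 -0.0778  0.1756] yaw 4.4 w 0.021701002882958977 f [ 0.2  0.4 -0.9] t 10.7
roof 4588 [242.   6.] z 0.0666 rect [709.7 -10.5] [  7.8 259.1] 4.5
roof 1053 [ 11. 104.] z 0.0648 rect [623.9 180.9] [20.2 39.4] 79.9
roof 480 [208. 237.] z 0.0666 rect [518.9  21.8] [68.  29.5] 63.2
short 2886 [186. 263.] z 0.0984 rect [505.9  28.3] [36.9 60.1] 3.5
lying 8557 [316.  74.] z 0.0492 rect [665.2 -68.6] [97.4 60.1] 4.4
lying 312 [ 33. 103.] z 0.0503 rect [626.5 178. ] [37. 14.] 3.3
lying 311 [216. 230.] z 0.0491 rect [518.6  21.6] [68.2 30.7] 62.1
```

View pics/w7.png

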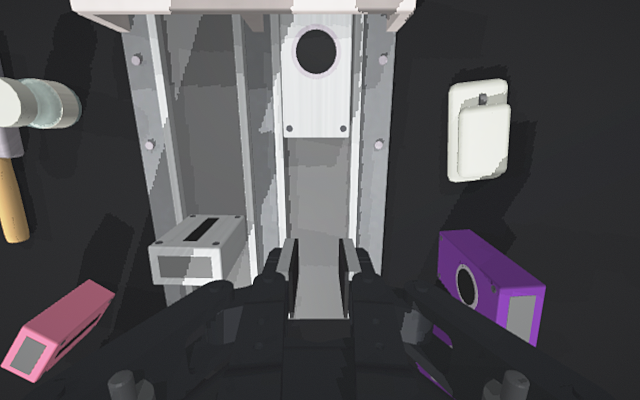

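View pics/s2c.png

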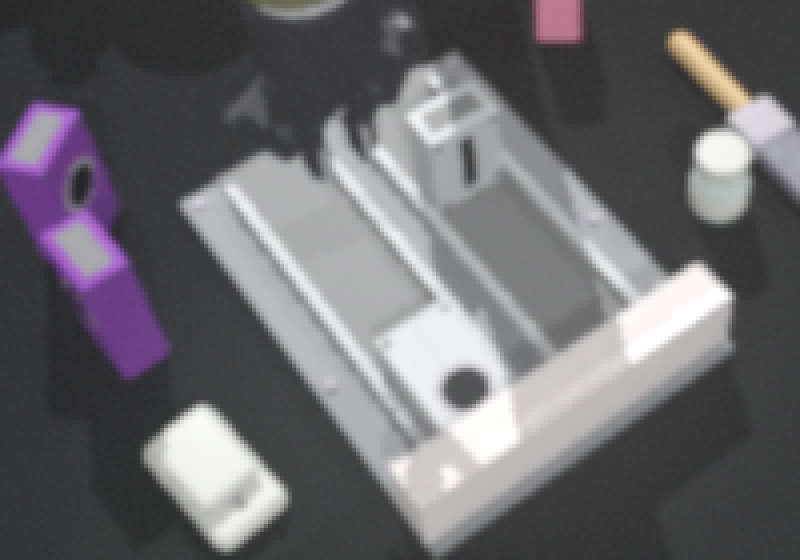

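The tail-to-roof-edge gap measures about 94 mm; 95 mm is expected at home. The tall cassette lies flat under the roof at (440,370) in the crop. The short cassette still stands where it was, and the jar, mouse and brush are undisturbed.

```bash
python3 -c "
from rig import env
print(env.close_job())"
```

```text
the job is handed in; nothing more can be done
None
```

The tall cassette was tipped over and pushed flat along its lane until it came up against the stop under the roof. The short cassette, jar, mouse and brush were left as they were, and the job was handed in at about 11 s.

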